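# Index the reagent carousel and lock it again

### The arm

A 6-joint arm with a two-finger parallel gripper is mounted at the origin on the work surface. World frame = base frame: x ahead of the robot, y to its left, z up, the work surface at z = 0. Lengths are in m, angles in rad, forces in N, time in s.
With the tool pointing down it reaches from about 0.275 to 0.775 m from the base axis. Payload 14.6 kg.
Tool frame: the origin (TCP) lies at the very end of the fingers, on their centre line; the grasp point (between the pads) lies 19 mm behind it (env.grasp_offset is the distance from the TCP to the grasp point, in m); z points along the fingers, y is the line along which they close (so a half turn about z gives the same grasp; the last joint's range is limited). The gripper opens to 85 mm and grips with 20 to 120 N. Pads are 22 mm wide; open, the fingers measure 114 mm over their backs; the gripper's body (76 mm by 85 mm) begins 54 mm behind the grasp point. The pads swing forward as they close: fully open they stand 13 mm farther back than shut.
Start: joints at [-1.4, 0.263, -0.048, 1.259, 0, 1.415], TCP at [0.168, -0.497, 0.231] pointing down, gripper open.
Joint ranges: [-2.65, 2.65], [-0.89, 1.7], [-1.18, 1.37], [-2.13, 2.11], [-1.35, 1.29], [-3.14, 3.14]. Speed limits (rad/s): [1.89, 1.89, 2.57, 2.79, 3.14, 3.14].

### API

Orientations are given as a unit quaternion [x, y, z, w].
In Python, from bench import sensors, read_camera, order, spotter, env gives the robot as it stands.
- The arm moves only by the tool send_rows, never from a script. Its argument "steps" is a list of rows, each a list of 5 numbers: the closure, from -1 (fully open) to 1 (shut), then the shift along the world's x, y, z in mm, then the turn about the world's z in rad. A call has 1 to 20 rows; each row shifts and turns the commanded pose from where the row before left it; what a row does not reach is not made up. A row lasts 1/10 s, in which the tool goes at most 50 mm and 8.59 degrees, less where a joint would pass 70% of its speed; a pose out of reach is approached as far as the arm can. A call is refused whole if a number of a shift passes 50 or a number of a turn 0.15, either way. A call with a gripper value outside its range is refused whole. The fingers move at their own pace and stop on an object; "force" is the grip in N (left out, the last holds). Time passes only in rows, so rows that do not move let the fingers close. It gives the time, the measured TCP pose, the force, the opening and the grip force at its end, in the units of the state.
- sensors.sense(): the state, without advancing time (a new reading comes with each control period).
- read_camera(name): name is "scene" or "top" or "wrist"; returns a dict with "image" (420x560x3 uint8, blue, green, red), "intrinsics" (3x3 intrinsics, pixels), "k1" (the pictures are not rectified: a ray, as slopes to the right and down, at radius r is drawn at 1 + k1 r^2 times it, then the intrinsics apply), "position" and "rotation" of the camera in the world. Camera axes: x right, y up, looking along -z (the intrinsics and any distortion apply to the point x, -y, -z); pixel columns grow to the right and rows downward; lengths in m; the calibration is good to about 2 mm. A picture is of the moment at which its call begins. There is no depth.
- order.sign_off(): hands the job in; it is judged then, once.
Trained networks look in the newest picture that a camera, given by its name, has taken for a name from the list of things; names that differ only in an ending like _2 or _b are one class to them, and where a whole thing is asked for, a point or a joint stands for the part that bears it (a point fixed in the world has none). Each returns a list of dicts, best first, with "conf" (0 to 1); they miss things now and then, are a little off and sometimes report something else, mostly with a low value. They report only what shows in the picture. A call takes as long as a camera call.
- spotter.search_frame(camera, target): "pixel" ([column, row] in pixels, amid what is visible of it).
- spotter.tip_of(camera, target): "pixel" ([column, row] in pixels: a listed point, or the origin of a listed thing).
The state is a dict: "time_s": time; "joint_positions": joint angles; "dq": joint speeds; "effort": joint torques, N m; "tool_pos": TCP position; "tcp_rot": TCP orientation; "force": force on the tool from outside, world axes, zero at the start; "wrist_torque": the same for the moment, N m; "opening": opening from 0.0 (shut) to 1.0 (fully open); "finger_force": force on a finger pad.
Only numpy, scipy, OpenCV 4.12 (cv2) and the standard library are available. Lean on these libraries where they do the work, as an engineer would, in place of code of your own. Each camera call takes 0.05 s, during which the arm holds its last target. There are 200 camera calls.

### The job

Slide the orange transport-lock knob of the reagent carousel, under the light bar, away from the carousel to its open end stop, then swing the carousel a quarter turn counterclockwise (seen from above) by its black post until it clicks into its detent with its red-capped bottle at the red mark on the edge of the base, and slide the lock fully home again. Do not press on the light bar, and leave the jar, the white-capped bottle and the paper roll on the bench where they are.

Things in the scene. Friction and masses are not known exactly. Their poses are not given: they have to be found in the camera images.
- unit: White base plate, fixed to the bench, 230 (x) x 320 (y) x 24 mm. Origin: centre of its underside. Its -x side is its front and looks to the robot's right (world -y, +-17 degrees); its +y side is towards the robot. In its frame (mm) the carousel's axis is at (0, -70), the lock knob slides along y at x = 0, and an end stop 20 mm high stands on the plate at y = 122 to 128.
- lightbar: Grey light bar fixed to the unit, frame as the unit's: 40 x 153 x 25 mm above the lock at x = 5 to 45, y = 0 to 153, z = 163 to 188 mm. It keeps an upright gripper off the knob: come in from the front, leaning 30 to 45 degrees back towards the unit's -x side. A steel pillar, 22 mm diameter, at (50, 140) carries it.
- lock (a joint): Lock slide, m: 0 = fully home (brass tongue in the slot in the carousel's rim), 0.030 = open end stop. It opens along the unit's +y, away from the carousel. Friction about 2 N; it stays where left. The tongue clears the rim from about 0.014 and enters it only at the parking slot (carousel near 0, with play) and the working slot (1.571).
- knob (a point): Orange lock knob: upright block 20 (unit x) x 16 (unit y) x 46 mm high, its foot 48 mm and its top 94 mm above the bench. This point is on its middle, 14 mm below its top, 80 mm above the bench; axes as the unit's. It stands on a dark carriage 30 (x) x 36 (y) mm. The knob has 40 mm or more free at its sides.
- carousel (a joint): Angle of the carousel, rad, growing counterclockwise from above: 0 = parked (post at the unit's front, -x side), 1.571 = working position: detent, red-capped bottle at the front mark, post on the unit's -y side. Limits -0.3 and 2.0. The spring detent at 1.571 pulls in from about 0.06 rad away and is passed with some 3 N at the post.
- axis (a point): Point on the carousel's vertical axis, on the top of the 176 mm diameter aluminium disc, 46 mm above the bench; axes as the unit's.
- post (a point): Black upright grip post of the carousel, 16 mm diameter, standing 47 mm above the disc (its foot 46 mm, its top 93 mm above the bench), 66 mm from the axis. This point is on its centre line, 75 mm above the bench. Bottles 31 mm across, tops 114 mm above the bench, are clipped to the disc 50 mm from the axis at 90, 180 and 270 degrees from the post.
- red_cap (a point): Red dropper cap (23 mm diameter) of the red-capped bottle on the carousel, 50 mm from the axis, 104 mm above the bench.
- mark (a point): Red mark on the front edge of the base plate, 98 mm in front of the carousel's axis.
- jar: Bystander: amber jar with blue lid, 60 mm diameter, 75 mm high, on the bench in front of the unit (its -x side). Origin: centre of its underside.
- reagent: Bystander: amber bottle with white cap, 44 mm diameter, 85 mm high, on the bench behind the unit (its +x side). Origin: centre of its underside.
- tape: Bystander: white paper roll, 90 mm diameter, 35 mm high, lying flat on the bench behind the unit (its +x side). Origin: centre of its underside.

How it is judged:
By the outcome, as a careful person would: the job done as asked, in the order asked, and still so for the second after the job is handed in, with the robot touching nothing.
It also fails if it takes over 67 s, if anything falls off the work surface, if the arm or the gripper's body presses on something with over 40 N, if the wrist force passes 120 N, or if a joint passes its speed limit or range.

## Working session

There is one attempt and no reset: what is moved stays moved. The work goes in short steps, Python scripts to look and compute and a tool call to move; the robot and the scene stay as the last step left them, time stands still between calls to the robot, and variables do not carry over. Pictures are saved under pics/ and viewed, at most 10 in all, crops included, and the job is handed in when it is done.

Besides the shell and the picture viewer there is one more tool, called after "Request:" as a command line: name --pt "numbers of a row" for each row, then --argument value for the rest. send_rows: Moves the arm, as the interface text tells. Its arguments: {"type":"object","properties":{"steps":{"type":"array"},"force":{"type":"number"}},"required":["steps"]}

```bash
mkdir -p pics; ls; cat > h.py <<'E'
import numpy as np,cv2
from bench import sensors,read_camera,order,spotter,env
from scipy.optimize import least_squares
def ray(c,px):
    K=np.array(c['intrinsics']);d=np.array([(px[0]-K[0,2])/K[0,0],(px[1]-K[1,2])/K[1,1]]);s=d.copy()
    for _ in range(20): s=d/(1+c['k1']*(s@s))
    v=np.array(c['rotation'])@np.array([s[0],-s[1],-1.]);return np.array(c['position']),v/np.linalg.norm(v)
def atz(c,px,z):
    o,v=ray(c,px);return o+v*(z-o[2])/v[2]
def tri(L):
    A=0;b=0
    for c,p in L:
        o,v=ray(c,p);M=np.eye(3)-np.outer(v,v);A=A+M;b=b+M@o
    x=np.linalg.solve(A,b)
    return x,[float(np.linalg.norm(np.cross(x-o,v))) for o,v in (ray(*q) for q in L)]
def proj(c,X):
    p=np.array(c['rotation']).T@(np.array(X)-np.array(c['position']));s=np.array([p[0],-p[1]])/-p[2];s=s*(1+c['k1']*(s@s))
    K=np.array(c['intrinsics']);return np.array([K[0,0]*s[0]+K[0,2],K[1,1]*s[1]+K[1,2]])
E
python3 - <<'E'
from h import *
print([a for a in dir(env) if a[0]!='_'])
C={}
for n in('scene','top','wrist'):
    C[n]=read_camera(n);print(n,np.round(C[n]['position'],3));cv2.imwrite(f'pics/{n}0.png',C[n]['image'])
for t in('knob','post','axis','red_cap','mark','jar','reagent','tape','lightbar','unit'):
    L=[]
    for n in C:
        r=spotter.tip_of(n,t)
        if r: print(t,n,np.round(r[0]['pixel'],1),round(r[0]['conf'],2)); 
        if r and r[0]['conf']>.4: L.append((C[n],r[0]['pixel']))
    if len(L)>1: x,e=tri(L);print('  ->',np.round(x,4),np.round(e,4))
s=sensors.sense();print(s['time_s'],s['tcp_rot'],s['opening'])
E
```

```text
pics
['Unreachable', 'grasp_offset']
scene [ 1.223 -0.081  1.059]
top [0.385 0.037 1.165]
wrist [ 0.242 -0.472  0.373]
knob scene [202.4 171.9] 0.77
post scene [197.5 229.4] 0.87
post top [381.4 207.1] 0.76Traceback (most recent call last):
  File "<stdin>", line 12, in <module>
  File "h.py", line 13, in tri
    o,v=ray(c,p);M=np.eye(3)-np.outer(v,v);A=A+M;b=b+M@o
        ~~~^^^^^
  File "h.py", line 7, in ray
    v=np.array(c['rotation'])@np.array([s[0],-s[1],-1.]);return np.array(c['position']),v/np.linalg.norm(v)
      ~~~~~~~~~~~~~~~~~~~~~~~^~~~~~~~~~~~~~~~~~~~~~~~~~~
ValueError: matmul: Input operand 1 has a mismatch in its core dimension 0, with gufunc signature (n?,k),(k,m?)->(n?,m?) (size 3 is different from 4)
```

```bash
sed -i "s/np.array(c\['rotation'\])/Rm(c)/" h.py; sed -i "3a from scipy.spatial.transform import Rotation\ndef Rm(c): return Rotation.from_quat(c['rotation']).as_matrix()" h.py
python3 - <<'E'
from h import *
C={}
for n in('scene','top','wrist'):
    C[n]=read_camera(n);cv2.imwrite(f'pics/{n}0.png',C[n]['image'])
for t in('knob','post','axis','red_cap','mark','jar','reagent','tape','lightbar','unit'):
    L=[]
    for n in C:
        r=spotter.tip_of(n,t)
        if r: print(t,n,np.round(r[0]['pixel'],1),round(r[0]['conf'],2)); 
        if r and r[0]['conf']>.4: L.append((C[n],r[0]['pixel']))
    if len(L)>1: x,e=tri(L);print('  ->',np.round(x,4),np.round(e,4))
s=sensors.sense();print(s['time_s'],s['tcp_rot'],s['opening'])
cv2.imwrite('pics/st.png',np.vstack([cv2.resize(C['scene']['image'],(400,300)),cv2.resize(C['top']['image'],(400,300))]))
E
```

```text
knob scene [205.6 173.8] 0.75
knob top [252.1 207.7] 0.37
post scene [195.  227.9] 0.64
axis scene [221.9 222.8] 0.58
axis top [347.5 211.9] 0.79
  -> [ 0.6006 -0.1119  0.0517] [0.001 0.001]
red_cap scene [212.6 195.6] 0.57
red_cap top [352.  230.6] 0.65
  -> [ 0.5504 -0.1189  0.0985] [0.0046 0.0046]
mark top [386.8 208.1] 0.69
jar scene [147.3 266.3] 0.56
jar top [424.7 199.1] 0.55
  -> [ 0.648  -0.3067 -0.0115] [0.002 0.002]
reagent scene [282.7 180.5] 0.85
reagent top [267.9 264.8] 0.9
  -> [0.4802 0.0643 0.0146] [0.003 0.003]
tape scene [311.7 222.7] 0.86
tape top [249.5 206.1] 0.85
  -> [0.6181 0.1113 0.0068] [0.0031 0.0031]
lightbar scene [282.6 182.9] 0.69
unit scene [215.  213.2] 0.79
unit top [347.5 247.5] 0.67
  -> [ 0.5273 -0.1242 -0.0152] [0.0048 0.0048]
2.1 [ 9.86758910e-01  1.62193879e-01 -1.01987192e-05  8.60072342e-06] 1.003941636763233
```

View pics/scene0.png

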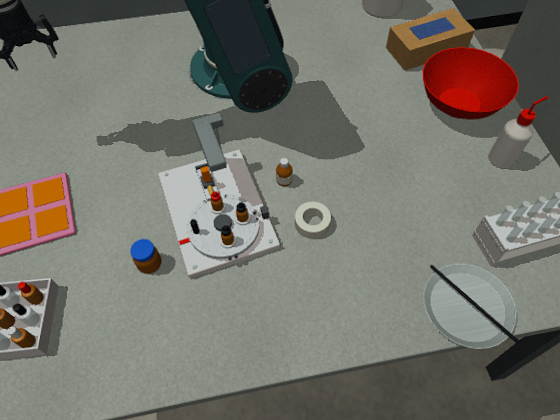

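View pics/top0.png

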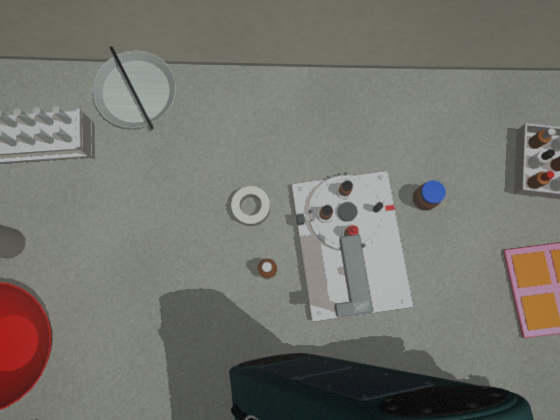

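```bash
cat >> h.py <<'E'
PTS={'knob':(0,None,.080),'axis':(0,-.07,.046),'post':(-.066,-.07,.075),'red_cap':(0,-.02,.104),'mark':(-.098,-.07,.024),'unit':(0,0,0)}
PTS['knob']=(0,.074,.080)
def toW(p,q): 
    c,s=np.cos(p[2]),np.sin(p[2]);return np.array([p[0]+c*q[0]-s*q[1],p[1]+s*q[0]+c*q[1],q[2]])
def fit(obs,p0=(.53,-.12,1.57)):
    f=lambda p:np.concatenate([proj(c,toW(p,q))-np.array(px) for c,px,q in obs])
    r=least_squares(f,p0,loss='soft_l1',f_scale=2);return r.x,f(r.x).reshape(-1,2)
E
python3 - <<'E'
from h import *
T=read_camera('top');S=read_camera('scene')
cor=[(.115,-.16,.024),(-.115,-.16,.024),(-.115,.16,.024),(.115,.16,.024)]
obs=[(T,px,q) for px,q in zip([(291,184),(388,172),(412,305),(314,320)],cor)]
obs+=[(S,px,q) for px,q in zip([(281,244),(189,276),(160,166),(241,151)],cor)]
for t in('post','axis','red_cap','mark'):
    for n,c in(('top',T),('scene',S)):
        r=spotter.tip_of(n,t)
        if r and r[0]['conf']>.4: obs.append((c,r[0]['pixel'],PTS[t]))
p,e=fit(obs);print(p,np.degrees(p[2]));print(np.round(e,1).tolist())
for t in PTS: print(t,np.round(toW(p,PTS[t]),4))
E
```

```text
[ 0.53262042 -0.12045489  1.72594594] 98.88941824331484
[[-0.1, -1.2], [-0.5, -1.9], [0.6, 2.1], [-3.2, 1.2], [-0.2, 0.6], [-1.0, -0.9], [-1.4, 5.9], [-0.1, -2.5], [0.9, 0.2], [-1.2, 0.6], [-2.9, 1.1], [1.6, -1.8], [-1.1, -3.0], [-1.7, -0.7], [-0.1, -0.4], [-0.4, 1.1]]
knob [ 0.4595 -0.1319  0.08  ]
axis [ 0.6018 -0.1096  0.046 ]
post [ 0.612  -0.1748  0.075 ]
red_cap [ 0.5524 -0.1174  0.104 ]
mark [ 0.6169 -0.2065  0.024 ]
unit [ 0.5326 -0.1205  0.    ]
```

Request:
send_rows --pt "-1 20 25 0 -0.014" --pt "-1 20 25 0 -0.014" --pt "-1 20 25 0 -0.014" --pt "-1 20 25 0 -0.014" --pt "-1 20 25 0 -0.014" --pt "-1 20 25 0 -0.014" --pt "-1 20 25 0 -0.014" --pt "-1 20 25 0 -0.014" --pt "-1 20 25 0 -0.014" --pt "-1 20 25 0 -0.014" --pt "-1 20 25 0 -0.014" --pt "-1 25 22 0 -0.017" --pt "-1 0 0 0 0" --pt "-1 0 0 0 0"

```text
time_s: 4.0
tool_pos: [0.4132, -0.2, 0.2312]
tcp_rot: [0.997, 0.078, -0.0, 0.0]
force: [0.4, -0.4, -0.1]
opening: 1.004
finger_force: 0.0
```

```bash
python3 - <<'E'
from h import *
s=sensors.sense();print(s['time_s'],np.round(s['tool_pos'],4),Rotation.from_quat(s['tcp_rot']).as_matrix().round(3).tolist(),np.round(s['force'],1))
W=read_camera('wrist');cv2.imwrite('pics/w1.png',W['image']);print(np.round(W['position'],4))
for t in PTS:
    r=spotter.tip_of('wrist',t)
    if r: print(t,np.round(r[0]['pixel'],1),round(r[0]['conf'],2),atz(W,r[0]['pixel'],PTS[t][2]).round(4))
E
```

```text
4.0 [ 0.4132 -0.2     0.2312] [[0.988, 0.156, -0.0], [0.156, -0.988, -0.0], [-0.0, 0.0, -1.0]] [ 0.4 -0.4 -0.1]
[ 0.4904 -0.1871  0.3738]
knob [225.1 136.9] 0.91 [ 0.4618 -0.1351  0.08  ]
red_cap [213.9  23.8] 0.75 [ 0.5518 -0.1207  0.104 ]
unit [233.2  68. ] 0.74 [ 0.5326 -0.1218  0.    ]
```

View pics/w1.png

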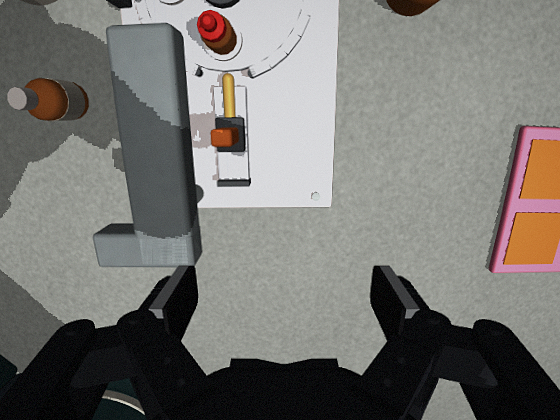

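```bash
python3 - <<'E'
from h import *
W=read_camera('wrist');print(W['intrinsics'],W['k1'])
im=W['image'].astype(int)
# orange knob pixels
m=((im[...,2]>150)&(im[...,1]<130)&(im[...,0]<80)); m[:, :205]=0;m[:, 245:]=0;m[:115]=0;m[155:]=0
ys,xs=np.nonzero(m);print('knob px',xs.min(),xs.max(),ys.min(),ys.max(),len(xs))
g=cv2.cvtColor(W['image'],cv2.COLOR_BGR2GRAY)
obs=[(W,(331.5,207.5),(-.115,.16,.024))]
# right edge points
f=lambda p:proj(W,toW(p,(-.115,.16,.024)))-(331.5,207.5)
for r in(20,60,100,150,190):
    d=np.diff(g[r,322:345].astype(int));c=322+np.argmin(d)+.5
    P=atz(W,(c,r),.024);print(r,c,P.round(4))
for c in(215,240,270,300):
    d=np.diff(g[198:216,c].astype(int));r=198+np.argmin(d)+.5
    P=atz(W,(c,r),.024);print(c,r,P.round(4))
for px in((213,29),):print('cap',atz(W,px,.114).round(4))
big=cv2.resize(W['image'][60:220,130:345],None,fx=3.7,fy=3.7,interpolation=cv2.INTER_CUBIC);cv2.imwrite('pics/w1c.png',big)
E
```

```text
[[302.54122825   0.         283.61699473]
 [  0.         302.54122825 210.61801565]
 [  0.           0.           1.        ]] -0.06146767500715547
knob px 210 233 115 143 253
20 336.5 [ 0.5926 -0.2274  0.024 ]
60 335.5 [ 0.5543 -0.2338  0.024 ]
100 334.5 [ 0.514  -0.2407  0.024 ]
150 332.5 [ 0.4602 -0.2492  0.024 ]
190 330.5 [ 0.4136 -0.2562  0.024 ]
215 206.5 [ 0.372 -0.122  0.024]
240 206.5 [ 0.3767 -0.1521  0.024 ]
270 206.5 [ 0.3822 -0.188   0.024 ]
300 206.5 [ 0.3878 -0.2238  0.024 ]
cap [ 0.5455 -0.124   0.114 ]
```

View pics/w1c.png

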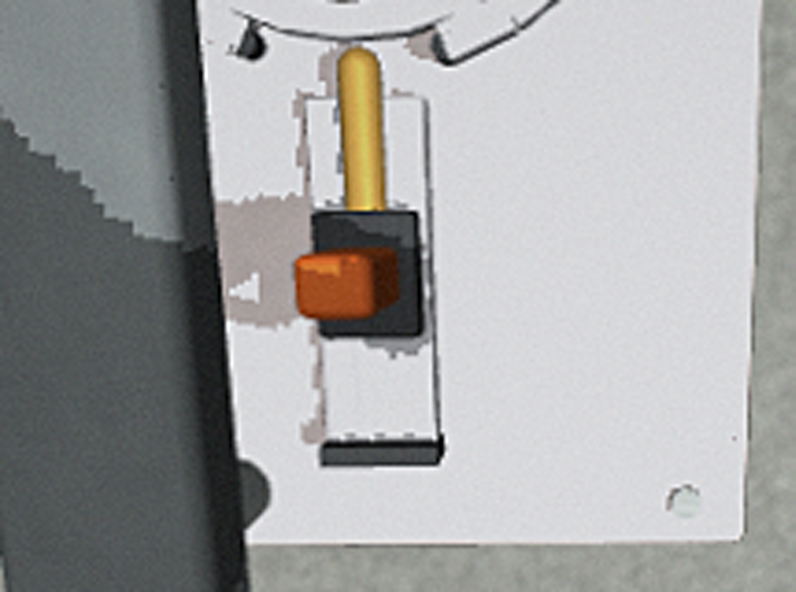

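```bash
python3 - <<'E'
from h import *
W=read_camera('wrist')
s=sensors.sense();R=Rotation.from_quat(s['tcp_rot']).as_matrix();t=np.array(s['tool_pos'])
big=cv2.resize(W['image'][250:420,20:300],None,fx=2.8,fy=2.8,interpolation=cv2.INTER_CUBIC)
k=0
for y,z,col in((42.5,-13,(0,255,0)),(57,-13,(0,0,255)),(42.5,-33,(255,255,0)),(57,-33,(255,0,255)),(57,-73,(255,128,0)),(42.5,-73,(0,255,255))):
    for x in(11,-11):
      for sg in(1,-1):
        q=proj(W,t+R@(np.array([x,sg*y,z])/1e3))
        if q[0]<290: print(x,y*sg,z,q.round(1))
        cv2.circle(big,tuple(int(v) for v in ((q-(20,250))*2.8).round()),4,col,-1)
cv2.imwrite('pics/w2.png',big)
u=np.array([.5338,-.1212,0]);a=np.radians(98.95);U=np.array([[np.cos(a),np.sin(a),0],[-np.sin(a),np.cos(a),0],[0,0,1]])
print('knob unit',(U@(atz(W,(220.5,137.5),.094)-u)).round(4), 'carriage',(U@(atz(W,(130+367/3.7,60+273/3.7),.048)-u)).round(4),'stop',(U@(atz(W,(130+382/3.7,60+453/3.7),.044)-u)).round(4))
E
```

```text
11 -42.5 -13 [196.4 262. ]
-11 -42.5 -13 [200.6 301.2]
11 -57 -13 [166.7 261.8]
-11 -57 -13 [172.2 300.9]
11 -42.5 -33 [183.5 284.2]
-11 -42.5 -33 [189.  327.6]
11 -57 -33 [149.5 283.8]
-11 -57 -33 [156.9 327. ]
11 -57 -73 [ 95.3 353.9]
-11 -57 -73 [110.6 406.7]
11 -42.5 -73 [142.1 355.7]
-11 -42.5 -73 [153.8 408.8]
knob unit [-0.0017  0.0732  0.094 ] carriage [-0.0017  0.0727  0.048 ] stop [-0.0027  0.1258  0.044 ]
```

View pics/w2.png

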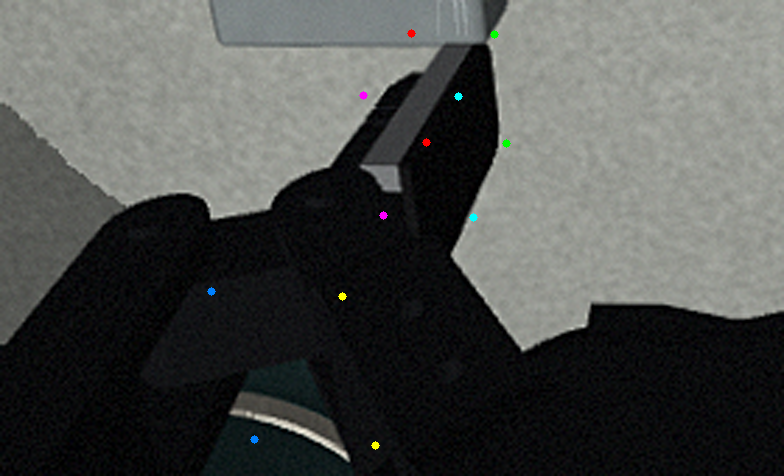

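Request:
send_rows --pt "-1 21.4 -4.9 0 0" --pt "-1 21.4 -4.9 0 0" --pt "-1 21.4 -4.9 0 0" --pt "-1 21.4 -4.9 0 0" --pt "-1 0 0 -35 0" --pt "-1 0 0 -35 0" --pt "-1 0 0 -35 0" --pt "-1 0 0 -35 0" --pt "-1 0 0 -35 0" --pt "-1 0 0 -16 0" --pt "-1 0 0 0 0" --pt "-1 0 0 0 0"

```text
time_s: 5.65
tool_pos: [0.4988, -0.2202, 0.0408]
tcp_rot: [0.997, 0.077, 0.0, 0.0]
force: [-1.9, -0.4, 1.1]
opening: 1.0
finger_force: 0.0
```

```bash
cat >> h.py <<'E'
u0=np.array([.5340,-.1227,0]);A0=np.radians(98.95)
U=np.array([[np.cos(A0),np.sin(A0),0],[-np.sin(A0),np.cos(A0),0],[0,0,1]])
def st():
    s=sensors.sense();print(s['time_s'],'tcp',np.round(s['tool_pos'],4),'unit',(U@(np.array(s['tool_pos'])-u0)).round(4),'F',np.round(s['force'],1));return s
E
python3 - <<'E'
from h import *
s=st();R=Rotation.from_quat(s['tcp_rot']).as_matrix();t=np.array(s['tool_pos'])
W=read_camera('wrist');cv2.imwrite('pics/w3.png',W['image'])
for y in(-57,-65,-72):print([proj(W,t+R@(np.array([x,y,z])/1e3)).round(0).tolist() for z in(-73,-85,-105) for x in(0,13)])
r=spotter.tip_of('wrist','knob');print(r[:1])
E
```

```text
5.65 tcp [ 0.4988 -0.2202  0.0408] unit [-0.0908  0.0499  0.0408] F [-1.9 -0.4  1.1]
[[103.0, 382.0], [94.0, 349.0], [81.0, 416.0], [69.0, 381.0], [33.0, 491.0], [13.0, 455.0]]
[[79.0, 380.0], [69.0, 348.0], [55.0, 414.0], [41.0, 379.0], [3.0, 486.0], [-19.0, 450.0]]
[[59.0, 379.0], [47.0, 346.0], [32.0, 412.0], [18.0, 377.0], [-21.0, 481.0], [-45.0, 444.0]]
[]
```

View pics/w3.png

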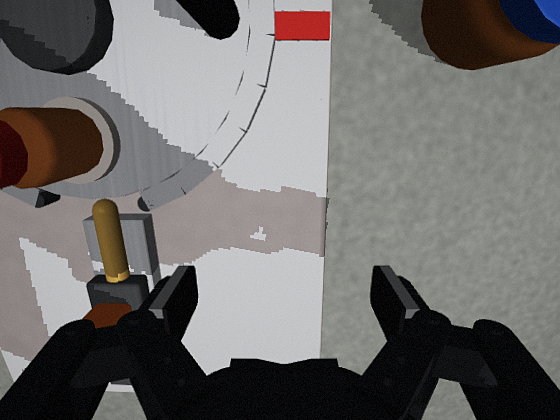

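Request:
send_rows --pt "-1 -1.4 8.7 0 0" --pt "-1 -1.4 8.7 0 0" --pt "-1 -1.4 8.7 0 0" --pt "-1 -1.4 8.7 0 0" --pt "-1 -1.2 8.5 0 0" --pt "-1 0 0 0 0" --pt "-1 0 0 0 0"

```text
time_s: 6.45
tool_pos: [0.492, -0.1766, 0.0404]
tcp_rot: [0.997, 0.078, 0.0, 0.0]
force: [-0.5, 0.3, -0.2]
opening: 1.0
finger_force: 0.0
```

Request:
send_rows --pt "-1 -3 -0.5 0 0" --pt "-1 -3 -0.5 0 0" --pt "-1 -3 -0.5 0 0" --pt "-1 -3 -0.5 0 0" --pt "-1 0 0 0 0"

```text
time_s: 6.95
tool_pos: [0.4794, -0.1789, 0.0403]
tcp_rot: [0.997, 0.077, -0.0, 0.0]
force: [-1.1, -0.3, 0.4]
opening: 1.001
finger_force: 0.0
```

```bash
python3 - <<'E'
from h import *
s=st();print(s['opening'],s['wrist_torque'])
c=read_camera('scene');read_camera('wrist');print(spotter.tip_of('scene','knob')[:1],spotter.tip_of('wrist','knob')[:1])
E
```

```text
6.95 tcp [ 0.4794 -0.1789  0.0403] unit [-0.047   0.0627  0.0403] F [-1.1 -0.3  0.4]
1.000864971072653 [-0.04365301  0.00192209  0.00748152]
[{'pixel': [203.5, 167.1], 'conf': 0.69}] [{'pixel': [176.0, 354.0], 'conf': 0.73}]
```

Request:
send_rows --pt "-1 -3 -0.5 0 0" --pt "-1 -3 -0.5 0 0" --pt "-1 -3 -0.5 0 0" --pt "-1 -3 -0.5 0 0" --pt "-1 -3 -0.5 0 0" --pt "-1 -3 -0.5 0 0" --pt "-1 0 0 0 0"

```text
time_s: 7.85
tool_pos: [0.4613, -0.1817, 0.0403]
tcp_rot: [0.997, 0.077, -0.0, -0.0]
force: [0.0, 0.1, -0.2]
opening: 0.999
finger_force: 0.0
```

Request:
send_rows --pt "-1 -1.5 -0.2 0 0" --pt "-1 0 0 0 0"

```text
time_s: 8.05
tool_pos: [0.4602, -0.1819, 0.0403]
tcp_rot: [0.997, 0.077, -0.0, 0.0]
force: [0.9, 0.9, 0.2]
opening: 1.0
finger_force: 0.0
```

Request:
send_rows --pt "-1 -1.5 -0.2 0 0" --pt "-1 0 0 0 0"

```text
time_s: 8.25
tool_pos: [0.4598, -0.1821, 0.0405]
tcp_rot: [0.997, 0.077, 0.001, -0.0]
force: [8.1, 1.9, -2.0]
opening: 0.998
finger_force: 0.0
```

```bash
python3 - <<'E'
from h import *
s=st();print(s['opening'],s['wrist_torque'])
c=read_camera('scene');w=read_camera('wrist');r=spotter.tip_of('scene','knob');print(r[:1],(U@(atz(c,r[0]['pixel'],.08)-u0)).round(4))
cv2.imwrite('pics/c4.png',np.hstack([cv2.resize(c['image'][120:280,130:300],(480,452)),cv2.resize(w['image'][200:420,:240],(300,452))]))
E
```

```text
8.25 tcp [ 0.4598 -0.1821  0.0405] unit [-0.0472  0.0826  0.0405] F [ 8.1  1.9 -2. ]
0.9982118952195616 [ 0.29818748 -1.19420698 -0.42986174]
[{'pixel': [202.3, 159.7], 'conf': 0.59}] [0.0037 0.1146 0.08  ]
```

View pics/c4.png

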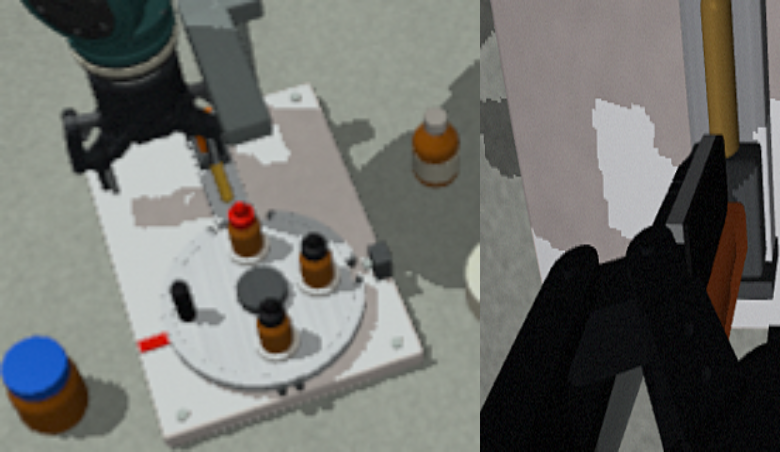

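Request:
send_rows --pt "-1 2 0.3 0 0" --pt "-1 3 0.5 0 0" --pt "-1 2.3 -15 0 0" --pt "-1 2.3 -15 0 0" --pt "-1 2.3 -15 0 0" --pt "-1 1.5 -10 0 0" --pt "-1 5 0 40 -0.142" --pt "-1 15 5 40 -0.142" --pt "-1 20 10 40 -0.142" --pt "-1 20 10 20 -0.142" --pt "-1 20 10 0 -0.142" --pt "-1 20 10 0 -0.142" --pt "-1 20 5 0 -0.142" --pt "-1 12 3 0 -0.142" --pt "-1 10 3 0 -0.142" --pt "-1 8 3 0 -0.142" --pt "-1 7 2 0 -0.151" --pt "-1 0 0 0 0" --pt "-1 0 0 0 0"

```text
out of range: a turn must lie within [-0.15, 0.15]
```

Request:
send_rows --pt "-1 2 0.3 0 0" --pt "-1 3 0.5 0 0" --pt "-1 2.3 -15 0 0" --pt "-1 2.3 -15 0 0" --pt "-1 2.3 -15 0 0" --pt "-1 1.5 -10 0 0" --pt "-1 5 0 40 -0.142" --pt "-1 15 5 40 -0.142" --pt "-1 20 10 40 -0.142" --pt "-1 20 10 20 -0.142" --pt "-1 20 10 0 -0.142" --pt "-1 20 10 0 -0.142" --pt "-1 20 5 0 -0.142" --pt "-1 12 3 0 -0.142" --pt "-1 10 3 0 -0.142" --pt "-1 8 3 0 -0.142" --pt "-1 7 2 0 -0.142" --pt "-1 0 0 0 0" --pt "-1 0 0 0 0"

```text
time_s: 10.3
tool_pos: [0.4398, -0.3784, 0.1807]
tcp_rot: [0.883, -0.457, 0.045, -0.094]
force: [0.2, 1.1, -0.3]
opening: 1.002
finger_force: 0.0
```

```bash
python3 - <<'E'
from h import *
s=st();print(np.round(s['joint_positions'],2),Rotation.from_quat(s['tcp_rot']).as_matrix().round(3)[:2].tolist())
C={n:read_camera(n) for n in('scene','top','wrist')}
for t in('post','axis','mark','red_cap','knob'):
    L=[]
    for n in C:
        r=spotter.tip_of(n,t)
        if r and r[0]['conf']>.4:
            L.append((C[n],r[0]['pixel']));x=atz(C[n],r[0]['pixel'],PTS[t][2]);print(t,n,np.round(r[0]['pixel'],1),round(r[0]['conf'],2),x.round(4),(U@(x-u0)).round(4))
    if len(L)>1:print('  ',tri(L)[0].round(4))
cv2.imwrite('pics/w5.png',C['wrist']['image'])
E
```

```text
10.3 tcp [ 0.4398 -0.3784  0.1807] unit [-0.2379  0.1328  0.1807] F [ 0.2  1.1 -0.3]
[-0.96  0.36 -0.05  1.16  0.21  3.14] [[0.579, -0.799, 0.165], [-0.816, -0.565, 0.126]]
post scene [196.4 225.9] 0.93 [ 0.6112 -0.1722  0.075 ] [-0.0609 -0.0686  0.075 ]
post top [379.3 208.4] 0.94 [ 0.6056 -0.1784  0.075 ] [-0.0662 -0.062   0.075 ]
post wrist [ 82.2 251.3] 0.63 [ 0.6088 -0.1756  0.075 ] [-0.0639 -0.0656  0.075 ]
   [ 0.6082 -0.1754  0.0735]
axis scene [219.6 224.7] 0.66 [ 0.6011 -0.1193  0.046 ] [-0.0071 -0.0669  0.046 ]
axis top [345.5 212.7] 0.94 [ 0.5999 -0.1071  0.046 ] [ 0.0051 -0.0675  0.046 ]
axis wrist [ 91.2 276.7] 0.9 [ 0.6015 -0.1162  0.046 ] [-0.004  -0.0677  0.046 ]
   [ 0.601  -0.1136  0.044 ]
mark scene [185.1 239.6] 0.96 [ 0.6127 -0.2078  0.024 ] [-0.0963 -0.0645  0.024 ]
mark top [388.4 208.1] 0.76 [ 0.617  -0.2096  0.024 ] [-0.0988 -0.0685  0.024 ]
mark wrist [115.1 211.6] 0.81 [ 0.6203 -0.2052  0.024 ] [-0.0949 -0.0725  0.024 ]
   [ 0.6165 -0.2083  0.0291]
red_cap scene [213.5 193.4] 0.56 [ 0.5474 -0.1204  0.104 ] [ 0.0002 -0.0136  0.104 ]
red_cap top [354.9 232.9] 0.57 [ 0.5451 -0.1196  0.104 ] [ 0.0013 -0.0114  0.104 ]
red_cap wrist [ 90.8 328.9] 0.73 [ 0.5478 -0.1217  0.104 ] [-0.0012 -0.0138  0.104 ]
   [ 0.5467 -0.1202  0.1029]
knob scene [200.1 164.1] 0.56 [ 0.4334 -0.1439  0.08  ] [-0.0053  0.1027  0.08  ]
knob top [387.  208.1] 0.56 [ 0.6056 -0.1944  0.08  ] [-0.082  -0.0595  0.08  ]
knob wrist [190.4 367.4] 0.96 [ 0.433 -0.138  0.08 ] [0.0006 0.1022 0.08  ]
   [ 0.5072 -0.1703  0.1488]
```

View pics/w5.png

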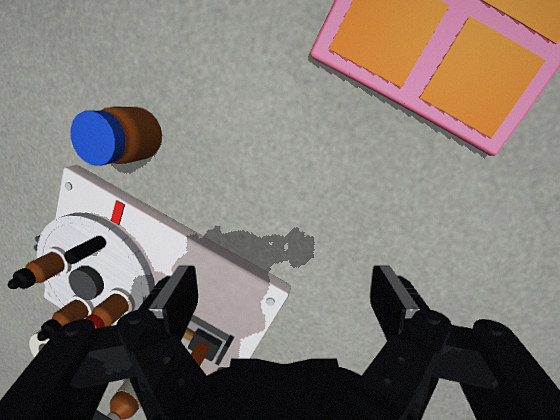

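Request:
send_rows --pt "-1 0 0 0 0.14" --pt "-1 0 0 0 0.14" --pt "-1 0 0 0 0.14" --pt "-1 0 0 0 0"

```text
time_s: 11.6
tool_pos: [0.441, -0.3776, 0.1803]
tcp_rot: [0.96, -0.261, 0.024, -0.102]
force: [-0.4, 0.2, 0.1]
opening: 1.001
finger_force: 0.0
```

```bash
python3 - <<'E'
from h import *
s=st();print(np.round(s['joint_positions'],2),Rotation.from_quat(s['tcp_rot']).as_matrix().round(3).tolist())
E
```

```text
11.6 tcp [ 0.441  -0.3776  0.1803] unit [-0.2373  0.1315  0.1803] F [-0.4  0.2  0.1]
[-0.94  0.43  0.05  1.28  0.19  2.72] [[0.863, -0.495, 0.099], [-0.505, -0.843, 0.183], [-0.007, -0.208, -0.978]]
```

Request:
send_rows --pt "-1 10.4 12.5 -1 0.141" --pt "-1 10.4 12.5 -1 0.141" --pt "-1 10.4 12.5 -1 0.141" --pt "-1 10.4 12.5 -1 0.141" --pt "-1 10.4 12.5 -1 0.141" --pt "-1 10.4 12.5 -1 0.141" --pt "-1 10.4 12.5 -1 0.141" --pt "-1 10.4 12.5 -1 0.141" --pt "-1 10.4 12.5 -1 0.141" --pt "-1 10.4 12.5 -1 0.141" --pt "-1 10.4 12.5 -1 0.141" --pt "-1 10.4 12.5 -1 0.141" --pt "-1 10.4 12.5 -1 0.141" --pt "-1 10.4 12.5 -1 0.141" --pt "-1 10.4 12.5 -1 0.141" --pt "-1 10 12.5 -1 0.141" --pt "-1 0 0 0 0" --pt "-1 0 0 0 0"

```text
time_s: 13.4
tool_pos: [0.6066, -0.1771, 0.1647]
tcp_rot: [0.649, 0.753, -0.082, -0.065]
force: [-0.3, -0.5, 0.6]
opening: 0.999
finger_force: 0.0
```

```bash
python3 - <<'E'
from h import *
s=st();print(np.round(s['joint_positions'],2),Rotation.from_quat(s['tcp_rot']).as_matrix().round(3).tolist())
C={n:read_camera(n) for n in('scene','wrist')}
for t in('post','axis','mark','red_cap'):
    L=[]
    for n in C:
        r=spotter.tip_of(n,t)
        if r and r[0]['conf']>.4:
            L.append((C[n],r[0]['pixel']));x=atz(C[n],r[0]['pixel'],PTS[t][2]);print(t,n,np.round(r[0]['pixel'],1),round(r[0]['conf'],2),x.round(4),(U@(x-u0)).round(4))
    if len(L)>1:print('  ',tri(L)[0].round(4))
cv2.imwrite('pics/w6.png',C['wrist']['image'])
E
```

```text
13.4 tcp [ 0.6066 -0.1771  0.1647] unit [-0.0651 -0.0632  0.1647] F [-0.3 -0.5  0.6]
[-0.36  0.62  0.34  1.47 -0.11  1.07] [[-0.148, 0.968, -0.204], [0.989, 0.143, -0.038], [-0.008, -0.207, -0.978]]
post wrist [311. 215.] 0.71 [ 0.6101 -0.176   0.075 ] [-0.0645 -0.0669  0.075 ]
axis scene [221.3 224.4] 0.59 [ 0.6011 -0.1151  0.046 ] [-0.003  -0.0675  0.046 ]
axis wrist [317.5 128. ] 0.81 [ 0.6004 -0.1105  0.046 ] [ 0.0017 -0.0675  0.046 ]
   [ 0.6001 -0.1129  0.0439]
mark scene [184.5 241.8] 0.69 [ 0.6185 -0.2098  0.024 ] [-0.0991 -0.0699  0.024 ]
mark wrist [318.9 229. ] 0.71 [ 0.6171 -0.2069  0.024 ] [-0.0961 -0.069   0.024 ]
   [ 0.6166 -0.2095  0.0197]
red_cap scene [214.3 196.3] 0.9 [ 0.5561 -0.1195  0.104 ] [-0.0003 -0.0223  0.104 ]
red_cap wrist [241.3 132.6] 0.62 [ 0.5554 -0.118   0.104 ] [ 0.0013 -0.0219  0.104 ]
   [ 0.5542 -0.119   0.1009]
```

View pics/w6.png

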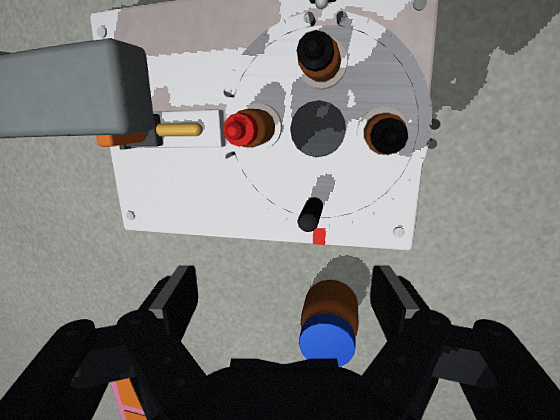

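Request:
send_rows --pt "-1 0 0 -25 0" --pt "-1 0 0 -25 0" --pt "-1 0 0 -25 0" --pt "-1 0 0 -20 0" --pt "-1 0 0 -12 0" --pt "-1 0 0 0 0"

```text
time_s: 14.5
tool_pos: [0.606, -0.177, 0.0565]
tcp_rot: [0.647, 0.755, -0.082, -0.066]
force: [-1.0, 0.2, 0.5]
opening: 0.999
finger_force: 0.0
```

Request:
send_rows --pt "0.3 0 0 0 0" --pt "0.3 0 0 0 0" --pt "0.3 0 0 0 0" --pt "0.7 0 0 0 0" --pt "0.7 0 0 0 0" --pt "0.7 0 0 0 0" --pt "0.7 0 0 0 0" --force 20

```text
time_s: 15.2
tool_pos: [0.607, -0.1773, 0.0582]
tcp_rot: [0.648, 0.755, -0.081, -0.065]
force: [-1.2, 0.1, 6.0]
opening: 0.244
finger_force: 19.6
```

```bash
python3 - <<'E'
from h import *
s=st()
r=np.array(s['tool_pos'])[:2]-[.6008,-.1120];P=[]
for k in range(21):
    a=k*np.pi/40;P.append([r[0]*np.cos(a)-r[1]*np.sin(a),r[0]*np.sin(a)+r[1]*np.cos(a)])
print((np.diff(P,axis=0)*1e3).round(1).tolist())
E
```

```text
15.2 tcp [ 0.607  -0.1773  0.0582] unit [-0.0653 -0.0636  0.0582] F [-1.2  0.1  6. ]
[[5.1, 0.7], [5.0, 1.1], [4.9, 1.5], [4.8, 1.9], [4.6, 2.2], [4.5, 2.6], [4.2, 2.9], [4.0, 3.3], [3.7, 3.6], [3.4, 3.8], [3.1, 4.1], [2.8, 4.3], [2.4, 4.5], [2.1, 4.7], [1.7, 4.9], [1.3, 5.0], [0.9, 5.1], [0.5, 5.1], [0.1, 5.2], [-0.3, 5.1]]
```

Request:
send_rows --pt "0.7 5.1 0.7 0 0.0785" --pt "0.7 5.0 1.1 0 0.0785" --pt "0.7 4.9 1.5 0 0.0785" --pt "0.7 4.8 1.9 0 0.0785" --pt "0.7 4.6 2.2 0 0.0785" --pt "0.7 4.5 2.6 0 0.0785" --pt "0.7 4.2 2.9 0 0.0785" --pt "0.7 4.0 3.3 0 0.0785"

```text
time_s: 16.0
tool_pos: [0.6445, -0.1612, 0.0582]
tcp_rot: [0.381, 0.919, -0.098, -0.036]
force: [-0.8, -2.3, 4.4]
opening: 0.242
finger_force: 19.7
```

Request:
send_rows --pt "0.7 3.7 3.6 0 0.0785" --pt "0.7 3.4 3.8 0 0.0785" --pt "0.7 3.1 4.1 0 0.0785" --pt "0.7 2.8 4.3 0 0.0785" --pt "0.7 2.4 4.5 0 0.0785" --pt "0.7 2.1 4.7 0 0.0785"

```text
time_s: 16.6
tool_pos: [0.6622, -0.1362, 0.0582]
tcp_rot: [0.157, 0.982, -0.104, -0.012]
force: [2.3, -1.4, 3.4]
opening: 0.239
finger_force: 19.7
```

Request:
send_rows --pt "0.7 1.7 4.9 0 0.0785" --pt "0.7 1.3 5.0 0 0.0785" --pt "0.7 0.9 5.1 0 0.0785" --pt "0.7 0.5 5.1 0 0.0785" --pt "0.7 0 0 0 0"

```text
time_s: 17.1
tool_pos: [0.6667, -0.1154, 0.0583]
tcp_rot: [0.001, 0.995, -0.104, 0.005]
force: [6.9, -0.9, 1.3]
opening: 0.24
finger_force: 19.7
```

```bash
python3 - <<'E'
from h import *
s=st();print(np.round(s['joint_positions'],2),s['opening'],s['finger_force'])
R=Rotation.from_quat(s['tcp_rot']).as_matrix();g=np.array(s['tool_pos'])-.019*R[:,2];d=g[:2]-[.6008,-.112];print('grasp',g.round(4),np.hypot(*d),'angle',np.degrees(np.arctan2(d[1],d[0]))-278.95+360)
C={n:read_camera(n) for n in('scene','top')}
for t in('axis','red_cap','post'):
    for n in C:
        r=spotter.tip_of(n,t)
        if r:x=atz(C[n],r[0]['pixel'],PTS[t][2]);print(t,n,round(r[0]['conf'],2),(U@(x-u0)).round(4))
E
```

```text
17.1 tcp [ 0.6667 -0.1154  0.0583] unit [-0.0135 -0.1323  0.0583] F [ 6.9 -0.9  1.3]
[-0.21  0.58 -0.02  0.92 -0.2  -0.21] 0.23970631490499328 19.692479074001312
grasp [ 0.6666 -0.1115  0.0769] 0.06577314089896613 angle 81.49069050438925
axis scene 0.73 [-0.0049 -0.068   0.046 ]
red_cap scene 0.67 [-0.0465 -0.0633  0.104 ]
post scene 0.57 [-0.0041 -0.1356  0.075 ]
```

Request:
send_rows --pt "0.7 0.1 5.2 0 0.0785" --pt "0.7 0 0 0 0"

```text
time_s: 17.7
tool_pos: [0.6669, -0.1106, 0.0583]
tcp_rot: [-0.037, 0.994, -0.104, 0.009]
force: [7.0, 2.7, 1.6]
opening: 0.239
finger_force: 19.9
```

Request:
send_rows --pt "0.7 -0.2 2 0 0.031" --pt "0.7 0 0 0 0"

```text
time_s: 17.9
tool_pos: [0.6668, -0.1085, 0.0582]
tcp_rot: [-0.052, 0.993, -0.104, 0.01]
force: [6.3, 2.9, 3.4]
opening: 0.244
finger_force: 19.9
```

Request:
send_rows --pt "0.7 -0.3 2 0 0.031" --pt "0.7 0 0 0 0"

```text
time_s: 18.1
tool_pos: [0.6666, -0.1063, 0.0583]
tcp_rot: [-0.068, 0.992, -0.104, 0.012]
force: [7.4, 3.5, 3.4]
opening: 0.243
finger_force: 19.7
```

```bash
cat >> h.py <<'E'
def ang():
    s=st();R=Rotation.from_quat(s['tcp_rot']).as_matrix();g=np.array(s['tool_pos'])-.019*R[:,2];d=g[:2]-[.6008,-.112];print('grasp',g.round(4),np.hypot(*d),'angle',np.degrees(np.arctan2(d[1],d[0]))-278.95+360,s['opening'],s['wrist_torque'])
E
python3 - <<'E'
from h import *
ang()
E
```

```text
18.1 tcp [ 0.6666 -0.1063  0.0583] unit [-0.0044 -0.1335  0.0583] F [7.4 3.5 3.4]
grasp [ 0.6659 -0.1024  0.0768] 0.06577114272918945 angle 89.40915218991296 0.243184226008599 [ 1.35511002 -1.15604234  0.37167622]
```

Request:
send_rows --pt "0.5 0 0 0 0" --pt "0.3 0 0 0 0" --pt "0 0 0 0 0" --pt "-1 0 0 0 0" --pt "-1 0 0 0 0" --pt "-1 0 0 0 0" --pt "-1 0 0 0 0" --pt "-1 0 0 0 0"

```text
time_s: 18.9
tool_pos: [0.6652, -0.1068, 0.0577]
tcp_rot: [-0.067, 0.992, -0.104, 0.011]
force: [-0.5, 0.3, -0.3]
opening: 1.003
finger_force: 0.0
```

Request:
send_rows --pt "-1 0 0 30 0" --pt "-1 0 0 40 0" --pt "-1 0 0 40 0" --pt "-1 0 0 20 0" --pt "-1 0 0 0 0"

```text
time_s: 19.4
tool_pos: [0.6666, -0.107, 0.1911]
tcp_rot: [-0.067, 0.992, -0.105, 0.013]
force: [-0.3, 0.9, 0.5]
opening: 1.001
finger_force: 0.0
```

```bash
python3 - <<'E'
from h import *
st()
C={n:read_camera(n) for n in('scene','top','wrist')}
for t in('axis','red_cap','post','mark','knob'):
    for n in C:
        r=spotter.tip_of(n,t)
        if r:x=atz(C[n],r[0]['pixel'],PTS[t][2]);print(t,n,np.round(r[0]['pixel']),round(r[0]['conf'],2),x.round(4),(U@(x-u0)).round(4))
cv2.imwrite('pics/c7.png',np.hstack([cv2.resize(C['scene']['image'][130:290,140:300],(390,390)),cv2.resize(C['wrist']['image'],(410,390))]))
E
```

```text
19.4 tcp [ 0.6666 -0.107   0.1911] unit [-0.0051 -0.1334  0.1911] F [-0.3  0.9  0.5]
axis scene [222. 225.] 0.73 [ 0.6032 -0.1147  0.046 ] [-0.0028 -0.0696  0.046 ]
red_cap scene [198. 218.] 0.79 [ 0.6078 -0.1646  0.104 ] [-0.0529 -0.0664  0.104 ]
red_cap wrist [252. 134.] 0.67 [ 0.6086 -0.1556  0.104 ] [-0.0441 -0.0686  0.104 ]
post scene [233. 242.] 0.72 [ 0.6724 -0.0934  0.075 ] [ 0.0074 -0.1413  0.075 ]
post wrist [315. 209.] 0.71 [ 0.6665 -0.1014  0.075 ] [ 0.0004 -0.1342  0.075 ]
mark scene [183. 244.] 0.85 [ 0.6243 -0.2129  0.024 ] [-0.1032 -0.0752  0.024 ]
mark top [387. 209.] 0.77 [ 0.6151 -0.2073  0.024 ] [-0.0961 -0.0669  0.024 ]
mark wrist [226. 129.] 0.6 [ 0.616  -0.2088  0.024 ] [-0.0978 -0.0676  0.024 ]
knob scene [201. 164.] 0.65 [ 0.4347 -0.1407  0.08  ] [-0.0024  0.1009  0.08  ]
```

View pics/c7.png

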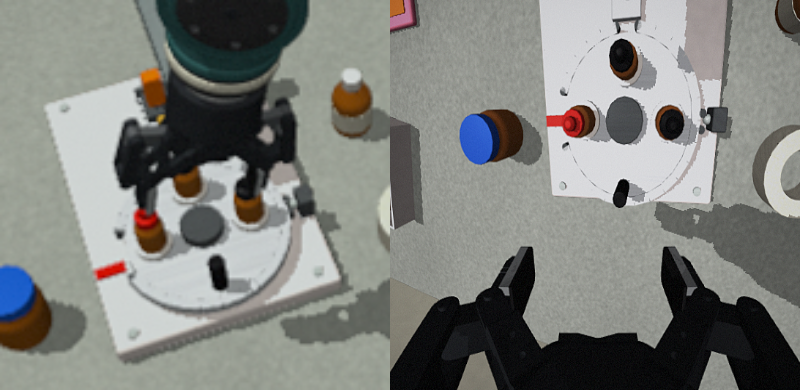

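Request:
send_rows --pt "-1 0 0 25 0" --pt "-1 0 -5 20 -0.142" --pt "-1 -11.5 -6 0 -0.142" --pt "-1 -11.5 -6 0 -0.142" --pt "-1 -11.5 -6 0 -0.142" --pt "-1 -11.5 -6 0 -0.142" --pt "-1 -11.5 -6 0 -0.142" --pt "-1 -11.5 -6 0 -0.142" --pt "-1 -11.5 -6 0 -0.142" --pt "-1 -11.5 -6 0 -0.142" --pt "-1 -11.5 -6 0 -0.142" --pt "-1 -11.5 -6 0 -0.142"

```text
time_s: 21.5
tool_pos: [0.5499, -0.172, 0.2326]
tcp_rot: [0.653, 0.75, -0.081, -0.066]
force: [0.1, -0.6, -0.1]
opening: 1.0
finger_force: 0.0
```

Request:
send_rows --pt "-1 -11.5 -6 0 -0.142" --pt "-1 -11.5 -6 0 -0.142" --pt "-1 -11.5 -6 0 -0.142" --pt "-1 -11.5 -6 0 -0.142" --pt "-1 -11.5 -6 0 -0.142" --pt "-1 -11.5 -6 0 -0.142" --pt "-1 -11.5 -6 0 -0.142" --pt "-1 -11.5 -6 0 -0.142" --pt "-1 -11.5 -6 0 -0.142" --pt "-1 -11.5 -6 0 -0.142" --pt "-1 -11.5 -6 0 -0.142" --pt "-1 0 0 0 0" --pt "-1 0 0 0 0"

```text
time_s: 22.8
tool_pos: [0.4238, -0.2379, 0.2329]
tcp_rot: [0.992, 0.077, -0.011, -0.104]
force: [0.4, 0.6, 0.6]
opening: 1.002
finger_force: 0.0
```

```bash
cat >> h.py <<'E'
def tips():
    s=st();R=Rotation.from_quat(s['tcp_rot']).as_matrix();print(np.round(s['joint_positions'],2),'yaw',np.degrees(np.arctan2(R[1,0],R[0,0])),'z',R[:,2].round(3))
    for n,q in(('tip in',(0,-42.5,-13)),('tip out',(0,-50,-13)),('fin 50up',(0,-50,-40)),('knuckle',(0,-72,-113)),('body',(0,-42.5,-73)),('tip2',(0,50,-13))):print(n,(U@(np.array(s['tool_pos'])+R@(np.array(q)/1e3)-u0)).round(4))
E
python3 - <<'E'
from h import *
tips();w=read_camera('wrist');r=spotter.tip_of('wrist','knob');print(r[:1],(U@(atz(w,r[0]['pixel'],.08)-u0)).round(4) if r else '')
E
```

```text
22.8 tcp [ 0.4238 -0.2379  0.2329] unit [-0.0967  0.1268  0.2329] F [0.4 0.6 0.6]
[-0.75  0.31 -0.    1.43  0.12  2.22] yaw 8.948932172525717 z [-0.039  0.204 -0.978]
tip in [-0.0578  0.1266  0.2544]
tip out [-0.0504  0.1266  0.256 ]
fin 50up [-0.056   0.1264  0.2824]
knuckle [-0.0497  0.1259  0.3584]
body [-0.0702  0.1262  0.3131]
tip2 [-0.1483  0.1267  0.2352]
[{'pixel': [225.9, 167.0], 'conf': 0.84}] [-0.0022  0.1014  0.08  ]
```

Request:
send_rows --pt "-1 -5.2 -0.8 -30 0" --pt "-1 0 0 -40 0" --pt "-1 0 0 -40 0" --pt "-1 0 0 -40 0" --pt "-1 0 0 -30 0" --pt "-1 0 0 -19 0" --pt "-1 0 0 0 0" --pt "-1 0 0 0 0"

```text
time_s: 23.7
tool_pos: [0.4191, -0.2384, 0.034]
tcp_rot: [0.992, 0.077, -0.012, -0.104]
force: [0.7, 0.4, 0.8]
opening: 0.999
finger_force: 0.0
```

Request:
send_rows --pt "-1 -1.5 9.5 0 0" --pt "-1 -1.5 9.5 0 0" --pt "-1 -1.5 9.5 0 0" --pt "-1 -1.5 9.5 0 0" --pt "-1 -1.5 9.5 0 0" --pt "-1 -0.8 4.5 0 0" --pt "-1 0 0 0 0" --pt "-1 0 0 0 0"

```text
time_s: 24.5
tool_pos: [0.4104, -0.1867, 0.0337]
tcp_rot: [0.992, 0.076, -0.011, -0.104]
force: [-0.1, -0.2, -0.6]
opening: 0.997
finger_force: 0.0
```

```bash
python3 - <<'E'
from h import *
tips();w=read_camera('wrist');c=read_camera('scene')
cv2.imwrite('pics/c8.png',np.hstack([cv2.resize(c['image'][120:280,130:300],(400,400)),cv2.resize(w['image'][:,:],(400,400))]))
E
```

```text
24.5 tcp [ 0.4104 -0.1867  0.0337] unit [-0.044   0.132   0.0337] F [-0.1 -0.2 -0.6]
[-0.69  0.39 -0.46  0.88  0.13  2.28] yaw 8.819650942669078 z [-0.038  0.204 -0.978]
tip in [-0.0051  0.1318  0.0553]
tip out [0.0022 0.1318 0.0568]
fin 50up [-0.0034  0.1316  0.0832]
knuckle [0.003  0.1311 0.1592]
body [-0.0176  0.1314  0.114 ]
tip2 [-0.0956  0.1321  0.0361]
```

View pics/c8.png

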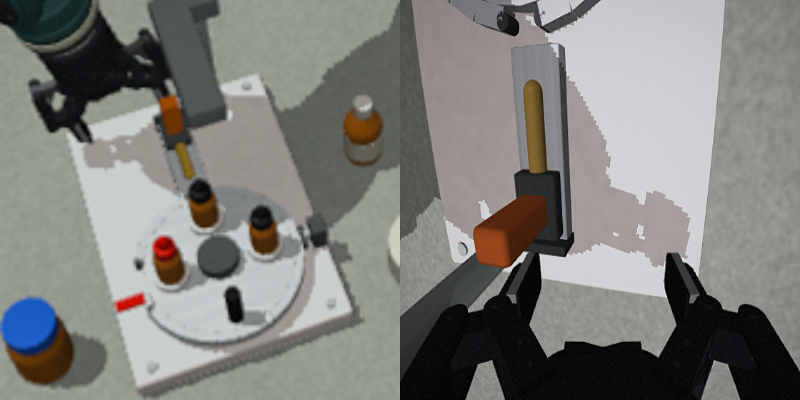

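Request:
send_rows --pt "-1 3 0.5 0 0" --pt "-1 3 0.5 0 0" --pt "-1 3 0.5 0 0" --pt "-1 3 0.5 0 0" --pt "-1 3 0.5 0 0" --pt "-1 3 0.5 0 0" --pt "-1 0 0 0 0"

```text
time_s: 25.3
tool_pos: [0.4287, -0.1835, 0.0336]
tcp_rot: [0.992, 0.076, -0.011, -0.104]
force: [0.3, -0.6, -0.3]
opening: 0.997
finger_force: 0.0
```

Request:
send_rows --pt "-1 3 0.5 0 0" --pt "-1 3 0.5 0 0" --pt "-1 3 0.5 0 0" --pt "-1 0 0 0 0"

```text
time_s: 25.7
tool_pos: [0.4377, -0.1819, 0.0337]
tcp_rot: [0.992, 0.076, -0.011, -0.104]
force: [-0.1, 0.5, 0.2]
opening: 0.998
finger_force: 0.0
```

Request:
send_rows --pt "-1 3 0.5 0 0" --pt "-1 3 0.5 0 0" --pt "-1 0 0 0 0"

```text
time_s: 26.0
tool_pos: [0.4437, -0.181, 0.0337]
tcp_rot: [0.992, 0.076, -0.011, -0.104]
force: [-0.3, 0.3, 0.0]
opening: 0.995
finger_force: 0.0
```

```bash
python3 - <<'E'
from h import *
st();w=read_camera('wrist');c=read_camera('scene')
for n,C in(('wrist',w),('scene',c)):
    r=spotter.tip_of(n,'knob')
    if r:print(n,r[0]['conf'],(U@(atz(C,r[0]['pixel'],.08)-u0)).round(4))
E
```

```text
26.0 tcp [ 0.4437 -0.181   0.0337] unit [-0.0435  0.0983  0.0337] F [-0.3  0.3  0. ]
scene 0.56 [-0.0091  0.0749  0.08  ]
```

Request:
send_rows --pt "-1 1.5 0.2 0 0" --pt "-1 1.5 0.3 0 0" --pt "-1 0 0 0 0"

```text
time_s: 26.5
tool_pos: [0.4464, -0.1806, 0.0337]
tcp_rot: [0.992, 0.076, -0.011, -0.104]
force: [-0.2, -0.7, 0.8]
opening: 1.001
finger_force: 0.4
```

Request:
send_rows --pt "-1 1.5 0.2 0 0" --pt "-1 0 0 0 0"

```text
time_s: 26.7
tool_pos: [0.4479, -0.1803, 0.0337]
tcp_rot: [0.992, 0.076, -0.011, -0.104]
force: [-1.0, -0.6, 1.7]
opening: 1.007
finger_force: 0.4
```

Request:
send_rows --pt "-1 1 0.2 0 0" --pt "-1 0 0 0 0"

```text
time_s: 26.9
tool_pos: [0.4489, -0.1802, 0.0337]
tcp_rot: [0.992, 0.076, -0.011, -0.104]
force: [-0.8, -0.1, 1.3]
opening: 1.0
finger_force: 0.5
```

Request:
send_rows --pt "-1 1 0.2 0 0" --pt "-1 0 0 0 0"

```text
time_s: 27.1
tool_pos: [0.4499, -0.18, 0.0337]
tcp_rot: [0.992, 0.076, -0.011, -0.104]
force: [-0.7, -0.3, 0.4]
opening: 0.998
finger_force: 0.6
```

Request:
send_rows --pt "-1 1 0.1 0 0" --pt "-1 0 0 0 0"

```text
time_s: 27.3
tool_pos: [0.4505, -0.1799, 0.0337]
tcp_rot: [0.992, 0.076, -0.012, -0.104]
force: [-4.1, -1.0, 3.1]
opening: 1.001
finger_force: 2.3
```

```bash
python3 - <<'E'
from h import *
tips();w=read_camera('wrist');c=read_camera('scene')
for n,C in(('wrist',w),('scene',c)):
    r=spotter.tip_of(n,'knob')
    if r:print(n,r[0]['conf'],(U@(atz(C,r[0]['pixel'],.08)-u0)).round(4))
E
```

```text
27.3 tcp [ 0.4505 -0.1799  0.0337] unit [-0.0435  0.0913  0.0337] F [-4.1 -1.   3.1]
[-0.63  0.44 -0.39  0.9   0.14  2.34] yaw 8.817715182450709 z [-0.039  0.204 -0.978]
tip in [-0.0046  0.0911  0.0552]
tip out [0.0027 0.0911 0.0568]
fin 50up [-0.0029  0.0909  0.0832]
knuckle [0.0034 0.0903 0.1592]
body [-0.0171  0.0907  0.1139]
tip2 [-0.0951  0.0914  0.036 ]
wrist 0.64 [-0.0013  0.0712  0.08  ]
scene 0.73 [0.0003 0.0694 0.08  ]
```

Request:
send_rows --pt "-1 1 0.1 0 0" --pt "-1 0 0 0 0"

```text
time_s: 27.7
tool_pos: [0.4507, -0.1798, 0.0337]
tcp_rot: [0.992, 0.076, -0.013, -0.104]
force: [-13.0, -4.8, 7.9]
opening: 1.0
finger_force: 6.2
```

Request:
send_rows --pt "-1 1 0.1 0 0" --pt "-1 0 0 0 0"

```text
time_s: 27.9
tool_pos: [0.4508, -0.1797, 0.0337]
tcp_rot: [0.992, 0.076, -0.013, -0.104]
force: [-18.8, -7.6, 11.9]
opening: 1.002
finger_force: 9.8
```

Request:
send_rows --pt "-1 -3 -0.5 0 0" --pt "-1 -4 -0.6 0 0" --pt "-1 1.5 -10 0 0" --pt "-1 2 -14 0 0" --pt "-1 2 -14 0 0" --pt "-1 2 -14 0 0" --pt "-1 2 -14 0 0" --pt "-1 0 -5 40 0" --pt "-1 0 0 40 0" --pt "-1 0 0 40 0" --pt "-1 0 0 40 0" --pt "-1 0 -20 20 0" --pt "-1 0 0 0 0" --pt "-1 0 0 0 0"

```text
time_s: 29.3
tool_pos: [0.4553, -0.2724, 0.2132]
tcp_rot: [0.992, 0.076, -0.011, -0.104]
force: [0.1, -0.5, -1.1]
opening: 1.001
finger_force: 0.0
```

```bash
python3 - <<'E'
from h import *
st()
C={n:read_camera(n) for n in('scene','top','wrist')}
for t in('axis','red_cap','post','mark','knob','jar','reagent','tape'):
    for n in C:
        r=spotter.tip_of(n,t)
        if r and r[0]['conf']>.4:x=atz(C[n],r[0]['pixel'],PTS.get(t,(0,0,0))[2]);print(t,n,np.round(r[0]['pixel']),round(r[0]['conf'],2),x.round(4),(U@(x-u0)).round(4))
E
```

```text
29.3 tcp [ 0.4553 -0.2724  0.2132] unit [-0.1357  0.101   0.2132] F [ 0.1 -0.5 -1.1]
axis scene [224. 224.] 0.96 [ 0.6015 -0.1078  0.046 ] [ 0.0042 -0.069   0.046 ]
axis top [348. 211.] 0.66 [ 0.603  -0.1138  0.046 ] [-0.0019 -0.0696  0.046 ]
axis wrist [184.  20.] 0.81 [ 0.6006 -0.1104  0.046 ] [ 0.0018 -0.0677  0.046 ]
red_cap scene [198. 216.] 0.94 [ 0.6035 -0.1639  0.104 ] [-0.0515 -0.0623  0.104 ]
red_cap top [372. 206.] 0.82 [ 0.6057 -0.1564  0.104 ] [-0.0444 -0.0656  0.104 ]
post scene [229. 241.] 0.77 [ 0.668  -0.1017  0.075 ] [-1.000e-04 -1.357e-01  7.500e-02]
post top [345. 181.] 0.72 [ 0.6672 -0.1035  0.075 ] [-0.0017 -0.1346  0.075 ]
mark scene [186. 241.] 0.65 [ 0.6173 -0.2072  0.024 ] [-0.0965 -0.0692  0.024 ]
mark top [388. 209.] 0.64 [ 0.6158 -0.2084  0.024 ] [-0.0974 -0.0675  0.024 ]
mark wrist [286.  16.] 0.78 [ 0.6176 -0.2071  0.024 ] [-0.0964 -0.0695  0.024 ]
knob scene [207. 172.] 0.69 [ 0.4618 -0.1287  0.08  ] [0.0053 0.0722 0.08  ]
knob top [252. 207.] 0.46 [0.6021 0.1046 0.08  ] [ 0.2139 -0.1027  0.08  ]
knob wrist [182. 164.] 0.57 [ 0.4646 -0.1349  0.08  ] [-0.0012  0.0704  0.08  ]
jar scene [149. 263.] 0.72 [ 0.6468 -0.3015  0.    ] [-0.1941 -0.0836  0.    ]
jar top [423. 197.] 0.87 [ 0.6496 -0.2981  0.    ] [-0.1913 -0.0869  0.    ]
jar wrist [386.   3.] 0.93 [ 0.6465 -0.2995  0.    ] [-0.1921 -0.0836  0.    ]
reagent scene [284. 180.] 0.78 [0.47   0.0675 0.    ] [0.1978 0.0336 0.    ]
reagent top [268. 268.] 0.78 [0.4752 0.068  0.    ] [0.1975 0.0285 0.    ]
tape scene [312. 225.] 0.86 [0.6198 0.1085 0.    ] [ 0.215  -0.1207  0.    ]
tape top [250. 208.] 0.72 [0.6144 0.1147 0.    ] [ 0.222  -0.1164  0.    ]
tape wrist [50.  6.] 0.81 [0.6164 0.1112 0.    ] [ 0.2182 -0.1178  0.    ]
```

Lock is home, the red cap is at the mark, and the bystanders have not moved.

```bash
python3 -c "
from bench import order
print(order.sign_off())"
```

```text
the job is handed in; nothing more can be done
None
```

Job handed in at about 29 s: the lock was opened to its end stop, the carousel was turned to its detent with the red cap at the mark, and the lock was slid home to its hard stop; the bar was not knowingly touched, the bystanders did not move, and I viewed 11 pictures against the limit of 10.

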